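Slide a parts box over the rack lip and home against the sprung stop

TASK

Put the loose parts box away in the free lane of the stock rack: lift its leading (far) end and rest it on the rack's front lip with the tail still on the counter, then from the tail end slide it over the lip, keeping it nearly level and always partly supported, never carried clear. Lower the tail gently behind the lip so that the box lies flat in the lane, press it back until its sprung rubber stop gives partly (without driving the stop to its end or ramming the rack), then let go and leave it resting against the stop. Leave the other stock where it is.

Things in the scene. Friction and masses are not known exactly. Their poses are not given: they have to be found in the camera images.
- parts_box: The loose lidded frosted-plastic parts box to put away, 0.5 to 0.95 kg (it slides under several N), on the counter in front of the rack: 180 long (x) x 130 wide (y) x 85 high; its grey lid is the top 10 mm, level with the end walls and 3 mm proud of the sides. A grey moulded loop handle stands out from the middle of each end. Origin: centre of the underside; x points to the leading end (towards the rack), z up.
- box_lead_handle (a point): Middle of the leading-end handle, 62 mm above the underside and 24 mm out from the end wall. The handle is a level loop 50 wide (y), 54 deep (x), 14 high; its two 10 mm thick straight side legs have flat outer faces 50 mm apart: grip across them (fingers closing along the box's y).
- box_tail_handle (a point): Middle of the same kind of handle at the tail end (nearest the robot).
- box_lead_edge (a point): Middle of the bottom edge of the leading end (90 mm ahead of the box origin).
- box_tail_edge (a point): Middle of the bottom edge of the tail end (90 mm behind the box origin).
- rack: Fixed grey steel stock rack on the counter. Origin: counter level, on the front face of its lip, on the centre line of the free lane; x points into the lane, z up. The lip is 6 mm thick, its rounded top 22 mm above the counter; the flat deck behind it is 10 mm above the counter.
- lane_deck (a point): Point on the deck (10 mm above the counter) on the free lane's centre line, 100 mm behind the lip's front face. The lane is 151 mm wide between low side guides that begin 60 mm behind the lip's front face and stand 47 mm above the counter.
- buffer (a joint): Free lane's adjustable back stop: rubber-faced plate 80 wide, top 44 mm above the counter, meeting the box's end wall below the handle. Its setting is not measured: the relaxed face is 200 to 218 mm behind the lip's front face (14 to 32 mm to spare for the box). Value: how far the face is pressed back on its springs, m: 0 relaxed, 5 N per mm, hard end at 4.5 mm (22 N).
- neighbour_box: A second box of the same kind, already in the next lane of the rack, on the left (+y) of the free lane. Leave it. Origin: centre of the underside.
- guidance_display: Black display 190 wide on a round foot, 210 high, on the counter at the left. Leave it. Origin: centre of the foot.
- carton: Closed cardboard carton 150 x 110 x 90 on the counter at the right. Leave it. Origin: centre of the underside.
- antenna: White dome antenna, 136 across, 57 high, on the counter at the right front. Leave it. Origin: centre of the underside.

How it is judged:
On the way, in this order (a step that is already met when the one before it is completed fails the run):
1. the leading end rests on the rack's lip, its bottom edge past the lip, with the tail still on the counter (x of box_lead_edge in the frame of rack above 0.008 m and x of box_tail_edge in the frame of rack below -0.06 m and height (world z) of box_lead_edge above 0.018 m and height (world z) of box_tail_edge below 0.006 m and contact force between parts_box and rack above 0.5 N), for 0.2 s.
2. the box lies flat behind the lip and presses the sprung stop in by at least 0.6 mm (3 N) (x of box_tail_edge in the frame of rack above 0.006 m and height (world z) of each of box_tail_edge, box_lead_edge below 0.014 m and value of joint buffer above 0.0006 m), for 0.2 s.
At the end, for the whole second after the job is handed in: The box lies flat on the deck of the free lane, wholly behind the lip (both bottom edges under 13 mm above the counter, tilt under 0.03 rad, in line with the lane to 0.08 rad), still touching the sprung stop (pressed at least 0.1 mm), at rest and released (x of box_tail_edge in the frame of rack above 0.006 m and height (world z) of each of box_tail_edge, box_lead_edge below 0.013 m and angle between parts_box's own z axis and vertical below 0.03 rad and angle between the x axis of parts_box and the x axis of rack, either way round below 0.08 rad and value of joint buffer above 0.0001 m and linear speed of parts_box below 0.01 m/s).
It fails at once if the sprung stop is pressed in more than 3.4 mm (17 N, driven towards its end) (value of joint buffer above 0.0034 m).
It fails at once if the box and the rack meet with more than 40 N (rammed or dropped) (contact force between parts_box and rack above 40 N).
It fails at once if the box is tipped more than 20 degrees (angle between parts_box's own z axis and vertical above 0.35 rad).
It fails at once if the box is carried clear: both its bottom edges more than 36 mm above the counter (height (world z) of each of box_lead_edge, box_tail_edge above 0.036 m).
It fails at once if the neighbouring box, the display, the carton or the antenna is moved more than 20 mm (distance of any of neighbour_box, guidance_display, carton, antenna from where it was at the start of the episode above 0.02 m).
It also fails if it takes over 72 s, if anything falls off the work surface, if the arm or the gripper's body presses on something with over 40 N, if the wrist force passes 120 N, or if a joint passes its speed limit or range.

ROBOT

A 6-joint arm with a two-finger parallel gripper is mounted at the origin on the work surface. World frame = base frame: x ahead of the robot, y to its left, z up, the work surface at z = 0. Lengths are in m, angles in rad, forces in N, time in s.
With the tool pointing down it reaches from about 0.35 to 0.975 m from the base axis. Payload 4.9 kg.
Tool frame: the origin (TCP) lies at the very end of the fingers, on their centre line; the grasp point (between the pads) lies 19 mm behind it; z points along the fingers, x is the direction in which the jaws open and shut, and the axes are right-handed (so a half turn about z gives the same grasp; the last joint's range is limited). The gripper opens to 85 mm and grips with 20 to 120 N. Pads are 22 mm wide; open, the fingers measure 114 mm over their backs; the gripper's body (76 mm by 85 mm) begins 54 mm behind the grasp point. The pads swing forward as they close: fully open they stand 13 mm farther back than shut.
Start: joints at [1.041, 0.053, 1.613, -0, 1.476, -0.119], TCP at [0.25, 0.573, 0.231] pointing down, gripper open.
Joint ranges: [-3.01, 3.01], [-1.01, 2.22], [0.06, 2.58], [-1.02, 4.17], [0.09, 2.62], [-3.14, 3.14]. Speed limits (rad/s): [2.57, 2.57, 3.14, 3.14, 3.14, 3.14].

INTERFACE

Orientations are given as a rotation vector (axis times angle).
In Python, from station import readout, viewer, ctrl, nets gives the robot as it stands. The module is installed in compiled form; this text tells all that it offers.
- The arm moves only by the tool step_arm, never from a script. Its argument "moves" is a list that holds one entry, the list of rows, each a list of 4 numbers: the shift along the world's x, y, z in cm, then the turn about the world's z in rad. In form: [[[dx, dy, dz, yaw], ...]]. A call has 1 to 10 rows; each row shifts and turns the commanded pose from where the row before left it; what a row does not reach is not made up. A row lasts 1/12 s, in which the tool goes at most 41.7 mm and 7.16 degrees, less where a joint would pass 70% of its speed; a pose out of reach is approached as far as the arm can. A call is refused whole if a number of a shift passes 4.17 or a number of a turn 0.125, either way. A call with a gripper value outside its range is refused whole. "grip" is the closure, from 0 (fully open) to 1 (shut), set as the call begins (left out, the last holds). The fingers move at their own pace and stop on an object; "squeeze" is the grip in N (left out, the last holds). Time passes only in rows, so rows that do not move let the fingers close. It gives the time, the measured TCP pose, the force and the opening at its end, in the units of the state.
- readout.get_obs(): the state, without advancing time (a new reading comes with each control period).
- viewer.get_image(name): name is "scene" or "top"; returns the picture (400x640x3 uint8, blue, green, red); there is no depth.
- viewer.calibration(name): a dict with "camera_matrix" (3x3 intrinsics, pixels), "R" (3x3) and "t" (3): a world point X has camera coordinates R X + t. Camera axes: x right, y down, z forward; pixel columns grow to the right and rows downward; lengths in m; the calibration is good to about 2 mm. A picture is of the moment at which its call begins. calibration takes no time and is no camera call.
- ctrl.finish_job(): hands the job in, once; it reports no verdict.
Trained networks look in the newest picture that a camera, given by its name, has taken for a name from the list of things; names that differ only in an ending like _2 or _b are one class to them, and where a whole thing is asked for, a point or a joint stands for the part that bears it (a point fixed in the world has none). Each returns a list of dicts, best first, with "confidence" (0 to 1); they miss things now and then, are a little off and sometimes report something else, mostly with a low value. They report only what shows in the picture. A call takes as long as a camera call.
- nets.masks_of(camera, thing): "region" (400x640 bool, what is visible of it) and "box" ([left, top, right, bottom] in pixels, round what is visible of it).
- nets.pinpoint(camera, thing): "at" ([column, row] in pixels: a listed point, or the origin of a listed thing).
The state is a dict: "t": time; "q": joint angles; "dq": joint speeds; "effort": joint torques, N m; "tool_pos": TCP position; "tool_rot": TCP orientation; "contact_force": force on the tool from outside, world axes, zero at the start; "wrist_torque": the same for the moment, N m; "opening": finger opening in m.
Only numpy, scipy, OpenCV 4.12 (cv2) and the standard library are available. Lean on these libraries where they do the work, as an engineer would, in place of code of your own. Each camera call takes 0.05 s, during which the arm holds its last target. There are 200 camera calls.

## Working session

There is one attempt and no reset: what is moved stays moved. The work goes in short steps, Python scripts to look and compute and a tool call to move; the robot and the scene stay as the last step left them, time stands still between calls to the robot, and variables do not carry over. Pictures are saved under pics/ and viewed, about 8 in all and at most 12, crops included, and the job is handed in when it is done.

Besides the shell and the picture viewer there is one more tool, called after "Emit:" by a JSON object that holds its "name" and its "arguments". step_arm: Moves the arm, as the interface text tells. Its arguments: {"type":"object","properties":{"moves":{"type":"array","items":{"type":"array","items":{"type":"array","items":{"type":"number"}}}},"grip":{"type":"number"},"squeeze":{"type":"number"}},"required":["moves"]}

```bash
mkdir -p pics
cat > h.py <<'E'
import numpy as np, cv2
from station import readout, viewer, ctrl, nets
C={c:viewer.calibration(c) for c in("scene","top")}
def P(c): 
    k=C[c]; return np.array(k["camera_matrix"])@np.c_[np.array(k["R"]),np.array(k["t"])]
def proj(c,X):
    v=P(c)@np.r_[X,1]; return v[:2]/v[2]
def onz(c,uv,z):
    p=P(c); H=np.c_[p[:,0],p[:,1],p[:,2]*z+p[:,3]]; v=np.linalg.solve(H,np.r_[uv,1]); return v[:2]/v[2]
def tri(a,b):
    v=cv2.triangulatePoints(P("scene"),P("top"),np.array(a,float).reshape(2,1),np.array(b,float).reshape(2,1)).ravel(); return v[:3]/v[3]
E
python3 - <<'E'
from h import *
np.set_printoptions(precision=4,suppress=True)
for c in C:
    cv2.imwrite(f"pics/{c}0.png",viewer.get_image(c))
for n in ["box_lead_handle","box_tail_handle","box_lead_edge","box_tail_edge","parts_box","rack","lane_deck","neighbour_box"]:
    r={c:nets.pinpoint(c,n) for c in C}
    for c in C: print(n,c,[(np.round(d["at"],1).tolist(),round(d["confidence"],2)) for d in r[c][:3]])
    if r["scene"] and r["top"]: print("   ",tri(r["scene"][0]["at"],r["top"][0]["at"]))
print(readout.get_obs())
E
```

```text
box_lead_handle scene [([316.2, 214.4], 0.85), ([319.8, 228.0], 0.57)]
box_lead_handle top [([325.4, 168.8], 0.83)]
    [0.6478 0.0297 0.0626]
box_tail_handle scene [([333.1, 168.3], 0.98)]
box_tail_handle top [([327.1, 259.4], 0.57)]
    [0.423  0.0164 0.0533]
box_lead_edge scene []
box_lead_edge top [([326.7, 215.3], 0.38)]
box_tail_edge scene [([236.6, 153.7], 0.2)]
box_tail_edge top []
parts_box scene []
parts_box top [([325.4, 215.9], 0.62)]
rack scene [([319.3, 227.4], 0.68)]
rack top [([320.5, 174.9], 0.58)]
    [0.6443 0.0407 0.0078]
lane_deck scene [([311.2, 253.9], 0.81)]
lane_deck top [([311.5, 142.7], 0.94)]
    [0.7385 0.0575 0.0023]
neighbour_box scene [([368.6, 270.7], 0.69)]
neighbour_box top [([259.1, 141.2], 0.82)]
    [0.7407 0.2124 0.0034]
{'t': 0.9, 'q': array([ 1.041 ,  0.0527,  1.6129,  0.    ,  1.476 , -0.119 ]), 'dq': array([-0.0005,  0.0023, -0.0002, -0.0012, -0.0012, -0.0013]), 'effort': array([ -0.0004, -39.3674, -37.0469,  -0.0002,   0.0004,   0.    ]), 'tool_pos': array([0.2496, 0.573 , 0.2313]), 'tool_rot': array([-2.6278, -1.7217, -0.    ]), 'contact_force': array([-0.5198,  0.2128, -0.2185]), 'wrist_torque': array([-0.0329,  0.0252, -0.0014]), 'opening': 0.0851023111970297}
```

View pics/scene0.png

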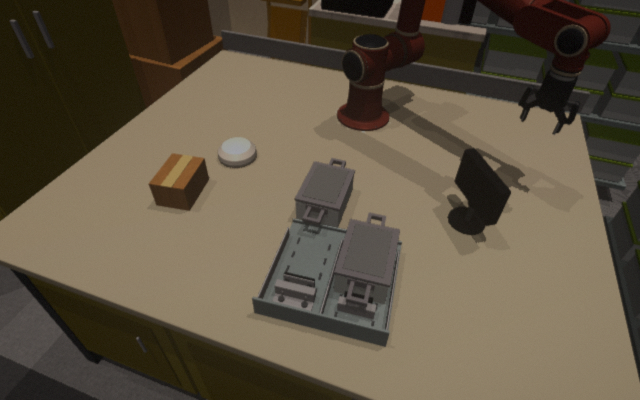

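View pics/top0.png

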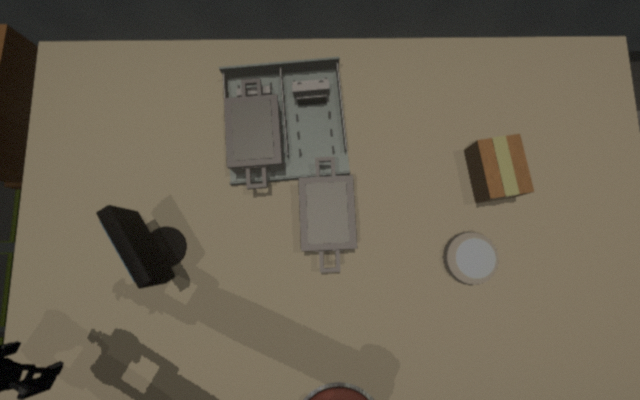

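The scene view shows the box at about (325,195) with its lead handle over the lip, and the free lane to its right of the neighbour. In the top view the lid spans (298..356, 176..250), and the rack's front lip runs from (232,183) to (349,173), so the rack is yawed slightly left. I'll enlarge the top view to get accurate edges.

Run:
```python
import cv2,numpy as np
a=cv2.imread("pics/top0.png")[45:285,205:375]
b=cv2.imread("pics/scene0.png")[150:340,250:410]
f=lambda i,s:cv2.convertScaleAbs(cv2.resize(i,None,fx=s,fy=s,interpolation=cv2.INTER_CUBIC),alpha=1.6)
A=f(a,2.5);B=f(b,2.34)
H=max(len(A),len(B)); p=lambda i:np.pad(i,((0,H-len(i)),(0,0),(0,0)))
I=np.hstack([p(A),p(B)]);print(I.shape)
cv2.imwrite("pics/crop0.png",I)
```

```text
(600, 799, 3)
```

View pics/crop0.png

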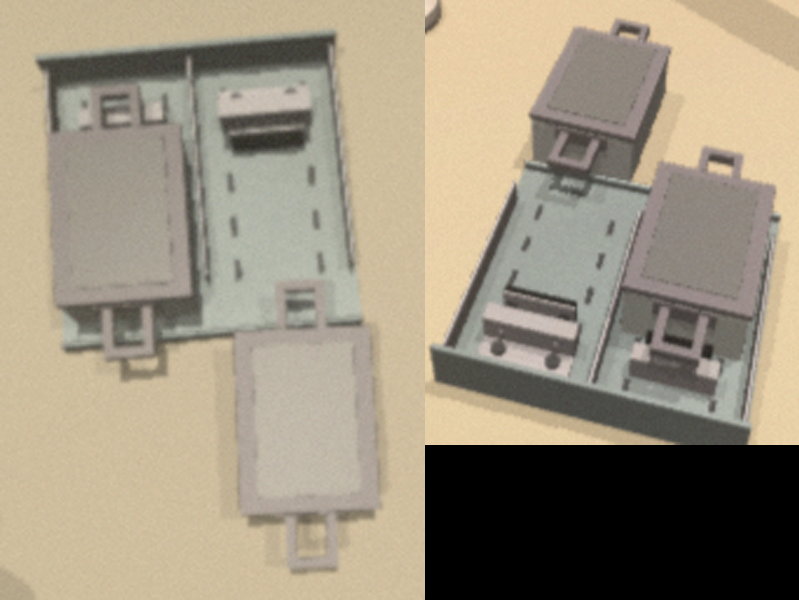

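The enlarged picture shows clear edges. Crop pixels for the top view: lid corners (234,334), (371,326), (379,508), (242,515); deck slot pairs at rows about 180, 222 and 265; lip from (64,348) to (360,320); stop face at about (265,130). I'll convert these to positions.

Run:
```python
from h import *
np.set_printoptions(precision=4,suppress=True)
T=lambda u,v,z:onz("top",np.array([u/2.5+205-.3,v/2.5+45-.3]),z)
S=lambda u,v,z:onz("scene",np.array([(u-425)/2.34+250-.3,v/2.34+150-.3]),z)
ang=lambda d:np.arctan2(d[1],d[0])
L=np.array([T(*p,.085) for p in [(234,334),(371,326),(379,508),(242,515)]])
print("lid top",L,"c",L.mean(0),"yaw",ang(L[0]+L[1]-L[2]-L[3]))
L=np.array([S(*p,.085) for p in [(530,117),(641,140),(669,45),(575,27)]])
print("lid scene",L.mean(0),"yaw",ang(L[0]+L[1]-L[2]-L[3]))
h1=np.array([T(*p,.069) for p in [(278,283),(326,283),(287,568),(336,568)]])
print("handles top: lead end",h1[:2].mean(0),"tail end",h1[2:].mean(0))
sl=np.array([[T(*p,.01) for p in q] for q in [((230,181),(311,176)),((233,226),(315,219)),((238,269),(320,262))]])
m=sl.mean(1);print("slots T mid",m,"yaw",ang(m[0]-m[2]),"cross",[ang(np.array([d[1],-d[0]])) for d in sl[:,0]-sl[:,1]])
ss=np.array([[S(*p,.01) for p in q] for q in [((590,295),(514,277)),((600,261),(526,243)),((610,227),(537,212))]])
m=ss.mean(1);print("slots S mid",m,"yaw",ang(m[0]-m[2]))
a,b=T(64,346,.022),T(232,332,.022);d=a-b;print("lip",a,b,"yaw",np.arctan2(-d[0],d[1]))
a,b=T(38,60,.05),T(335,34,.05);d=a-b;print("rear yaw",np.arctan2(-d[0],d[1]))
a,b=T(196,200,.047),T(208,282,.047);print("divider yaw",ang(a-b),b)
print("guide R",T(335,70,.047),T(353,268,.047))
print("stop face T",T(232,142,.044),T(307,137,.044))
```

```text
lid top [[ 0.6199  0.0944]
 [ 0.6267 -0.0415]
 [ 0.4478 -0.0453]
 [ 0.4424  0.0866]] c [0.5342 0.0235] yaw 0.032555608614312774
lid scene [0.5377 0.0239] yaw 0.07581128815852407
handles top: lead end [0.6755 0.0264] tail end [0.3909 0.0201]
slots T mid [[0.8101 0.0594]
 [0.7596 0.0558]
 [0.7109 0.0507]] yaw 0.08780122048750327 cross [np.float64(0.05489727987684327), np.float64(0.07882492598373504), np.float64(0.07816336497358695)]
slots S mid [[0.8079 0.0571]
 [0.759  0.0516]
 [0.7091 0.0461]] yaw 0.11025317556016945
lip [0.6217 0.279 ] [0.6351 0.1009] yaw 0.07516712563096692
rear yaw 0.08404219790227622
divider yaw 0.14605550400299325 [0.6833 0.1242]
guide R [ 0.918 -0.012] [ 0.6969 -0.0273]
stop face T [0.8383 0.0996] [0.8431 0.0191]
```

Emit:
{"name": "step_arm", "arguments": {"moves": [[[1.2,-3.4,0.5,0.045],[1.2,-3.4,0.5,0.045],[1.2,-3.4,0.5,0.045],[1.2,-3.4,0.5,0.045],[1.2,-3.4,0.5,0.045],[1.2,-3.4,0.5,0.045],[1.2,-3.4,0.5,0.045],[1.2,-3.4,0.5,0.045],[1.2,-3.4,0.5,0.045],[1.2,-3.4,0.5,0.045]]], "grip": 0, "squeeze": 40}}

```text
t: 1.73
tool_pos: [0.3697, 0.2314, 0.2818]
tool_rot: [2.174, 2.267, 0.002]
contact_force: [0.6, 0.0, -0.8]
opening: 0.0859
```

Emit:
{"name": "step_arm", "arguments": {"moves": [[[2.8,-2.05,-1.0,0],[2.8,-2.05,-1.0,0],[2.8,-2.05,-1.0,0],[2.8,-2.05,-1.0,0],[2.8,-2.05,-1.0,0],[2.8,-2.05,-1.0,0],[2.8,-2.05,-1.0,0],[2.8,-2.05,-1.0,0],[2.8,-2.05,-1.0,0],[2.8,-2.05,-1.0,0]]]}}

```text
t: 2.57
tool_pos: [0.6508, 0.0267, 0.1807]
tool_rot: [2.178, 2.264, 0.0]
contact_force: [0.7, 0.2, 0.5]
opening: 0.0853
```

Emit:
{"name": "step_arm", "arguments": {"moves": [[[0,0,0,0],[0,0,0,0],[0,0,0,0],[0,0,0,0]]]}}

```text
t: 2.9
tool_pos: [0.6493, 0.0287, 0.1822]
tool_rot: [2.176, 2.265, 0.001]
contact_force: [-0.0, 0.9, -0.3]
opening: 0.0855
```

Emit:
{"name": "step_arm", "arguments": {"moves": [[[0,0,-2.0,0],[0,0,-2.0,0],[0,0,-2.0,0],[0,0,-2.0,0],[0,0,-2.0,0],[0,0,-2.0,0],[0,0,-1.0,0],[0,0,-0.9,0],[0,0,0,0]]]}}

```text
t: 3.65
tool_pos: [0.6483, 0.0286, 0.0411]
tool_rot: [-2.175, -2.264, 0.002]
contact_force: [0.4, -0.8, -0.2]
opening: 0.0856
```

Emit:
{"name": "step_arm", "arguments": {"moves": [[[0,0,0,0],[0,0,0,0],[0,0,0,0],[0,0,0,0],[0,0,0,0],[0,0,0,0],[0,0,0,0],[0,0,0,0],[0,0,0,0],[0,0,0,0]]], "grip": 1, "squeeze": 30}}

```text
t: 4.48
tool_pos: [0.6509, 0.0278, 0.0443]
tool_rot: [2.176, 2.263, 0.003]
contact_force: [0.1, -0.8, 6.3]
opening: 0.0496
```

Run:
```python
from h import *
a=viewer.get_image("top")[60:290,205:375];b=viewer.get_image("scene")[140:330,250:410]
f=lambda i,s:cv2.convertScaleAbs(cv2.resize(i,None,fx=s,fy=s,interpolation=cv2.INTER_CUBIC),alpha=1.6)
A=f(a,2.4);B=f(b,2.4)
H=max(len(A),len(B)); p=lambda i:np.pad(i,((0,H-len(i)),(0,0),(0,0)))
cv2.imwrite("pics/g1.png",np.hstack([p(A),p(B)]))
```

```text
(no output)
```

View pics/g1.png

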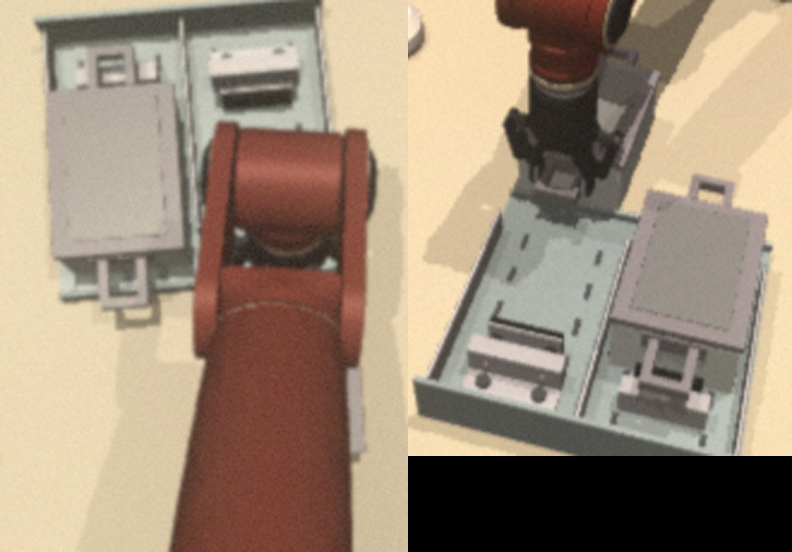

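The jaws stopped on the handle legs at 49.6 mm, and the scene view at (555,180) shows the fingers straddling the lead handle. Next I lift the leading end.

Emit:
{"name": "step_arm", "arguments": {"moves": [[[-0.05,0,0.35,0],[-0.05,0,0.35,0],[-0.1,0,0.35,0],[-0.1,0,0.35,0],[-0.1,0,0.35,0],[-0.1,0,0.35,0],[-0.1,0,0.35,0],[-0.15,0,0.35,0],[-0.15,0,0.35,0],[0,0,0,0]]]}}

```text
t: 5.42
tool_pos: [0.6399, 0.0282, 0.074]
tool_rot: [-2.177, -2.264, 0.001]
contact_force: [-1.5, -1.3, -6.4]
opening: 0.0498
```

Run:
```python
from h import *
np.set_printoptions(precision=4,suppress=True)
a=viewer.get_image("scene")[140:330,230:390]
viewer.get_image("top")
for n in ["box_tail_handle"]:
    r={c:nets.pinpoint(c,n) for c in C}
    print(r)
    if r["scene"] and r["top"]: print(tri(r["scene"][0]["at"],r["top"][0]["at"]))
    if r["scene"]: print(onz("scene",r["scene"][0]["at"],.062))
print(readout.get_obs()["tool_pos"],readout.get_obs()["contact_force"])
```

```text
{'scene': [{'at': [332.4, 169.2], 'confidence': 0.67}], 'top': []}
[0.4402 0.0117]
[0.6402 0.0281 0.0735] [-2.2096  0.7912 -6.4538]
```

Emit:
{"name": "step_arm", "arguments": {"moves": [[[0,0,0.2,0],[0,0,0.2,0],[0.5,0.25,0,0.006],[0.6,0.25,0,0.006],[0.6,0.25,0,0.006],[0.6,0.25,0,0.006],[0.6,0.25,0,0.006],[0.6,0.25,0,0.006],[0.5,0.25,0,0.006],[0.5,0.25,0,0.006]]], "squeeze": 60}}

```text
t: 6.45
tool_pos: [0.6862, 0.0483, 0.0777]
tool_rot: [-2.122, -2.317, 0.0]
contact_force: [-1.7, 0.7, -8.1]
opening: 0.0487
```

Run:
```python
from h import *
np.set_printoptions(precision=4,suppress=True)
a=viewer.get_image("scene")[140:330,230:390]
cv2.imwrite("pics/g2.png",cv2.convertScaleAbs(cv2.resize(a,None,fx=3.1,fy=3.1,interpolation=cv2.INTER_CUBIC),alpha=1.6))
r=nets.pinpoint("scene","box_tail_handle");print(r)
if r: print(onz("scene",r[0]["at"],.055))
o=readout.get_obs();print(o["tool_pos"],o["tool_rot"],o["contact_force"])
```

```text
[{'at': [333.9, 175.9], 'confidence': 0.86}, {'at': [311.3, 252.5], 'confidence': 0.22}]
[0.4619 0.0243]
[0.6868 0.0485 0.0781] [2.1213 2.3159 0.0022] [ 2.185  0.09  -7.744]
```

View pics/g2.png

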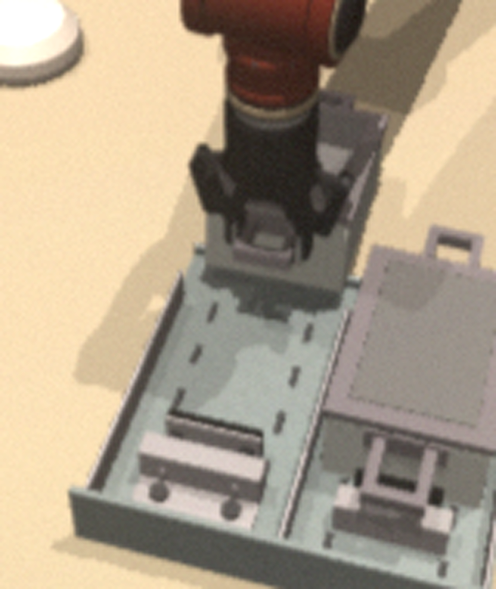

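The leading end is over the lip and in line with the lane. I lower it until the lip takes the load.

Emit:
{"name": "step_arm", "arguments": {"moves": [[[0,0,-0.1,0],[0,0,-0.1,0],[0,0,-0.1,0],[0,0,0,0],[0,0,0,0]]]}}

```text
t: 6.97
tool_pos: [0.6862, 0.0479, 0.0757]
tool_rot: [2.122, 2.315, 0.002]
contact_force: [2.3, 0.1, -4.9]
opening: 0.0486
```

Emit:
{"name": "step_arm", "arguments": {"moves": [[[0,0,-0.1,0],[0,0,-0.1,0],[0,0,0,0],[0,0,0,0],[0,0,0,0]]]}}

```text
t: 7.38
tool_pos: [0.6864, 0.0479, 0.0741]
tool_rot: [2.122, 2.315, 0.002]
contact_force: [4.0, 0.5, 0.9]
opening: 0.049
```

Emit:
{"name": "step_arm", "arguments": {"moves": [[[0,0,-0.05,0],[0,0,0,0],[0,0,0,0],[0,0,0,0]]]}}

```text
t: 7.72
tool_pos: [0.6864, 0.0479, 0.074]
tool_rot: [2.122, 2.315, 0.002]
contact_force: [0.6, 0.5, 5.4]
opening: 0.0485
```

Emit:
{"name": "step_arm", "arguments": {"moves": [[[0,0,0,0],[0,0,0,0],[0,0,0,0],[0,0,0,0],[0,0,0,0],[0,0,0,0],[0,0,1.0,0],[0,0,2.0,0],[0,0,3.0,0],[0,0,3.0,0]]], "grip": 0}}

```text
t: 8.55
tool_pos: [0.6847, 0.048, 0.1627]
tool_rot: [-2.121, -2.315, 0.003]
contact_force: [1.2, -0.6, 0.3]
opening: 0.0854
```

Emit:
{"name": "step_arm", "arguments": {"moves": [[[-3.0,-0.5,2.5,0],[-4.0,-0.5,2.0,0],[-4.0,-0.5,0,0],[-4.0,-0.5,0,0],[-4.0,0,0,0],[-3.0,0,0,0],[0,0,0,0],[0,0,0,0]]]}}

```text
t: 9.22
tool_pos: [0.4678, 0.0284, 0.2067]
tool_rot: [2.121, 2.315, 0.002]
contact_force: [0.3, -0.0, 0.1]
opening: 0.0853
```

Run:
```python
from h import *
np.set_printoptions(precision=4,suppress=True)
I={c:viewer.get_image(c) for c in C}
for n in ["box_lead_handle","box_tail_handle"]:
    r={c:nets.pinpoint(c,n) for c in C}
    for c in C: print(n,c,[(np.round(d["at"],1).tolist(),round(d["confidence"],2)) for d in r[c][:3]])
    if r["scene"] and r["top"]: print("   ",tri(r["scene"][0]["at"],r["top"][0]["at"]))
a=I["scene"][140:340,230:390]; b=I["top"][60:300,240:400]
f=lambda i,s:cv2.convertScaleAbs(cv2.resize(i,None,fx=s,fy=s,interpolation=cv2.INTER_CUBIC),alpha=1.6)
A=f(a,2.5);B=f(b,2.5)[:600]
H=max(len(A),len(B)); p=lambda i:np.pad(i,((0,H-len(i)),(0,0),(0,0)))
cv2.imwrite("pics/g3.png",np.hstack([p(A),p(B)]))
o=readout.get_obs();print(o["tool_pos"],o["tool_rot"],o["contact_force"])
```

```text
box_lead_handle scene [([316.6, 214.7], 0.74)]
box_lead_handle top [([320.6, 151.6], 0.94)]
    [0.6823 0.0423 0.1   ]
box_tail_handle scene [([332.9, 175.9], 0.95)]
box_tail_handle top []
[0.4695 0.0283 0.2061] [-2.1224 -2.3162  0.0001] [ 0.3393  0.7158 -0.0956]
```

View pics/g3.png

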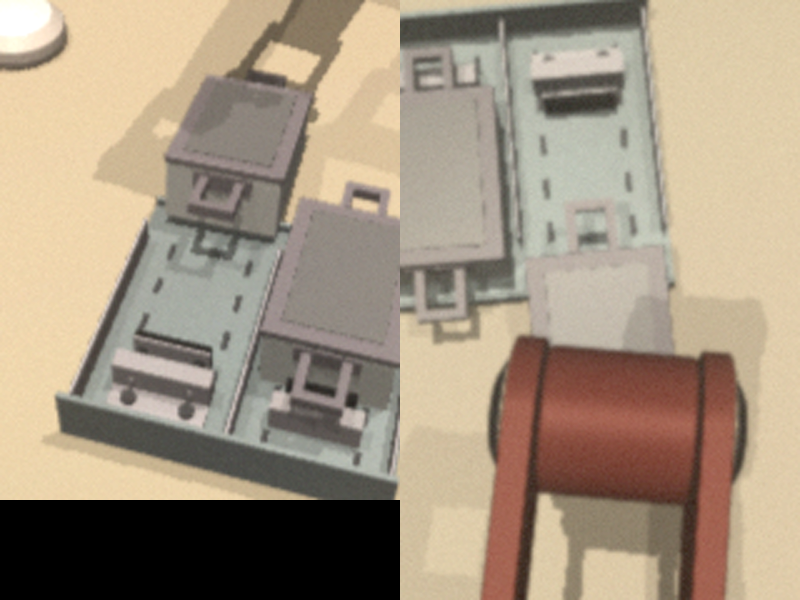

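The box now rests with its leading end on the lip (scene crop: end wall bottom edge at about (220,225) over the lip). In the top crop, the handle centre at column 589 matches the lane-slot centre at 589. Next I grip the tail handle.

Emit:
{"name": "step_arm", "arguments": {"moves": [[[-0.7,0,-2.0,0],[0,0,-2.5,0],[0,0,-2.5,0],[0,0,-2.5,0],[0,0,-2.5,0],[0,0,-2.0,0],[0,0,-1.5,0],[0,0,-1.0,0],[0,0,-0.2,0],[0,0,0,0]]]}}

```text
t: 10.35
tool_pos: [0.4615, 0.0284, 0.0383]
tool_rot: [-2.122, -2.315, 0.001]
contact_force: [1.0, -0.3, 0.5]
opening: 0.0853
```

Emit:
{"name": "step_arm", "arguments": {"moves": [[[0,0,0,0],[0,0,0,0],[0,0,0,0],[0,0,0,0],[0,0,0,0],[0,0,0,0],[0,0,0,0],[0,0,0,0],[0,0,0,0],[0,0,0,0]]], "grip": 1, "squeeze": 40}}

```text
t: 11.18
tool_pos: [0.4626, 0.0282, 0.0403]
tool_rot: [2.121, 2.315, 0.002]
contact_force: [-2.0, -0.2, 5.9]
opening: 0.049
```

```bash
cat > look.py <<'E'
from h import *
import sys
np.set_printoptions(precision=4,suppress=True)
I={c:viewer.get_image(c) for c in C}
n="box_lead_handle"
r={c:nets.pinpoint(c,n) for c in C}
for c in C: print(n,c,[(np.round(d["at"],1).tolist(),round(d["confidence"],2)) for d in r[c][:3]])
if r["scene"] and r["top"]: print("   ",tri(r["scene"][0]["at"],r["top"][0]["at"]))
a=I["scene"][140:340,230:390]; b=I["top"][60:300,240:400]
f=lambda i,s:cv2.convertScaleAbs(cv2.resize(i,None,fx=s,fy=s,interpolation=cv2.INTER_CUBIC),alpha=1.6)
A=f(a,2.5);B=f(b,2.5)[:600]
H=max(len(A),len(B)); p=lambda i:np.pad(i,((0,H-len(i)),(0,0),(0,0)))
cv2.imwrite(f"pics/{sys.argv[1]}.png",np.hstack([p(A),p(B)]))
o=readout.get_obs();print(o["tool_pos"],o["tool_rot"],o["contact_force"],o["wrist_torque"])
E
python3 look.py g4
```

```text
box_lead_handle scene [([318.7, 219.8], 0.74)]
box_lead_handle top [([319.2, 150.6], 0.96), ([167.7, 249.5], 0.39)]
    [0.6877 0.0483 0.0878]
[0.4626 0.0282 0.0403] [2.1213 2.3146 0.002 ] [-1.5123  0.0887  6.3852] [-0.036   0.2264 -0.1252]
```

Emit:
{"name": "step_arm", "arguments": {"moves": [[[0.1,0,0.25,0],[0.2,0.02,0.25,0],[0.3,0.03,0.25,0],[0.3,0.03,0.25,0],[0.3,0.03,0.25,0],[0.3,0.03,0.25,0],[0.3,0.03,0.25,0],[0.3,0.03,0.25,0],[0.3,0.03,0.25,0],[0.3,0.03,0.25,0]]], "squeeze": 60}}

```text
t: 12.22
tool_pos: [0.4888, 0.0311, 0.0641]
tool_rot: [-2.122, -2.316, 0.0]
contact_force: [-1.4, -0.0, -6.3]
opening: 0.0487
```

Emit:
{"name": "step_arm", "arguments": {"moves": [[[0.4,0.04,0,0],[0.6,0.05,0,0],[0.6,0.05,0,0],[0.6,0.06,0,0],[0.6,0.06,0,0],[0.6,0.06,0,0],[0.6,0.06,0,0],[0.6,0.06,0,0],[0.6,0.05,0,0],[0.4,0.04,0,0]]]}}

```text
t: 13.05
tool_pos: [0.545, 0.0362, 0.0645]
tool_rot: [-2.122, -2.316, 0.002]
contact_force: [-9.0, -1.4, 3.0]
opening: 0.0491
```

```bash
python3 look.py g5
```

```text
box_lead_handle scene [([312.5, 242.3], 0.63)]
box_lead_handle top [([316.0, 122.3], 0.57)]
    [0.7633 0.0573 0.0822]
[0.5458 0.0363 0.0645] [2.1216 2.3153 0.0019] [-2.6818 -0.3324 -2.4045] [0.0416 0.9245 0.036 ]
```

View pics/g5.png

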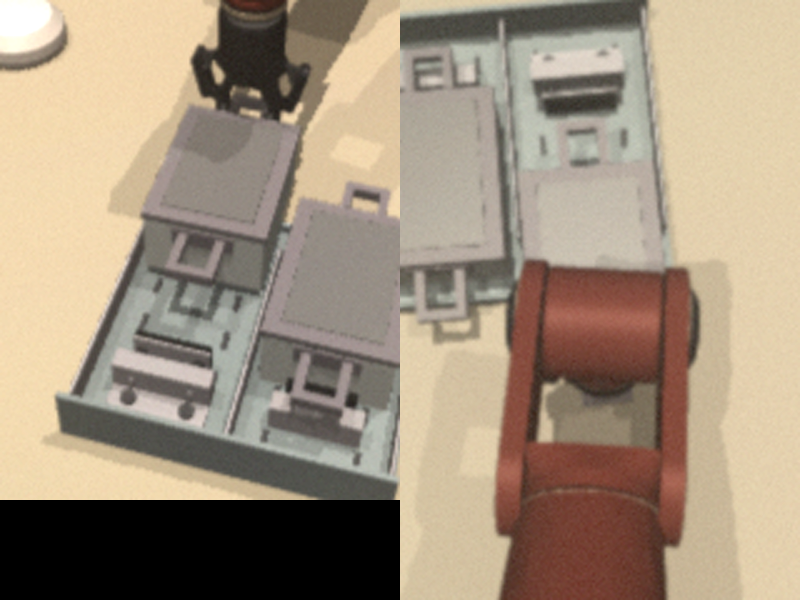

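Emit:
{"name": "step_arm", "arguments": {"moves": [[[0.4,0.03,0.05,0],[0.5,0.04,0.07,0],[0.5,0.04,0.07,0],[0.5,0.04,0.07,0],[0.5,0.04,0.07,0],[0.5,0.04,0.07,0],[0.5,0.04,0.07,0],[0.5,0.04,0.07,0],[0.5,0.04,0.07,0],[0.4,0.03,0.05,0]]]}}

```text
t: 14.08
tool_pos: [0.5935, 0.0401, 0.0708]
tool_rot: [2.122, 2.315, 0.002]
contact_force: [-2.6, -0.3, -3.6]
opening: 0.0489
```

```bash
python3 look.py g6
```

```text
box_lead_handle scene [([305.7, 259.8], 0.63)]
box_lead_handle top [([311.9, 105.6], 0.61)]
    [0.8138 0.0627 0.0721]
[0.594  0.0401 0.0707] [2.1209 2.3141 0.0042] [ 3.1348  0.9967 -4.4519] [0.0823 0.1006 0.0019]
```

Emit:
{"name": "step_arm", "arguments": {"moves": [[[0.36,0.03,0.05,0],[0.36,0.03,0.05,0],[0.36,0.03,0.05,0],[0.36,0.03,0.05,0],[0.36,0.03,0.05,0],[0.36,0.03,0.05,0],[0.36,0.03,0,0],[0.36,0.03,0,0],[0.36,0.03,0,0],[0.36,0.03,0,0]]]}}

```text
t: 15.12
tool_pos: [0.6288, 0.0431, 0.0733]
tool_rot: [-2.122, -2.316, 0.0]
contact_force: [-1.5, 0.2, -6.0]
opening: 0.0488
```

```bash
python3 look.py g7
```

```text
box_lead_handle scene [([300.1, 272.0], 0.96)]
box_lead_handle top [([312.4, 90.2], 0.96)]
    [0.8546 0.0626 0.0742]
[0.6293 0.0431 0.0736] [2.1216 2.3153 0.0018] [ 0.598  -0.0677 -8.5068] [-0.0128  0.426   0.023 ]
```

View pics/g7.png

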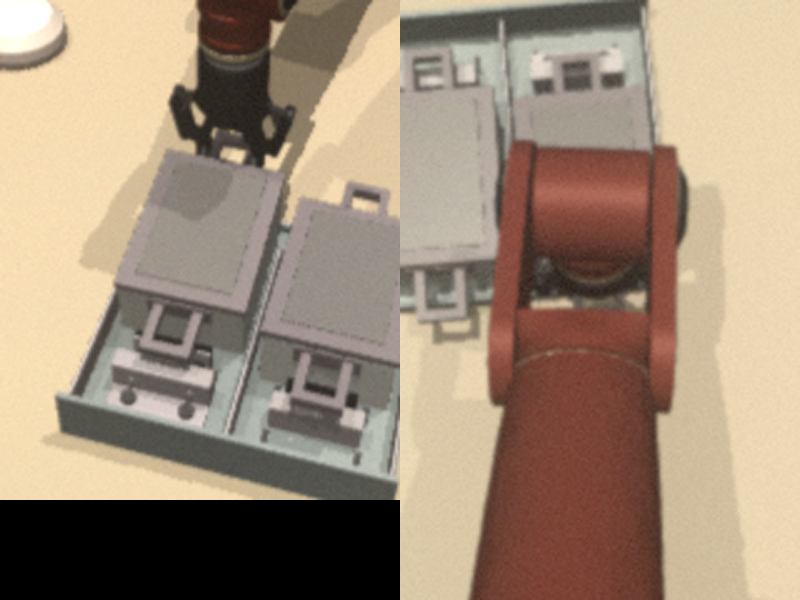

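Emit:
{"name": "step_arm", "arguments": {"moves": [[[0.25,0.02,0,0],[0.25,0.02,0,0],[0,0,-0.2,0],[0,0,-0.2,0],[0,0,-0.2,0],[0,0,-0.2,0],[0,0,0,0],[0,0,0,0]]]}}

```text
t: 15.98
tool_pos: [0.634, 0.0434, 0.0665]
tool_rot: [2.122, 2.315, 0.001]
contact_force: [-5.6, -0.7, 0.5]
opening: 0.049
```

Emit:
{"name": "step_arm", "arguments": {"moves": [[[0,0,-0.15,0],[0,0,-0.15,0],[0,0,-0.15,0],[0,0,0,0],[0,0,0,0]]]}}

```text
t: 16.4
tool_pos: [0.6343, 0.0433, 0.0625]
tool_rot: [2.121, 2.315, 0.002]
contact_force: [-7.3, -0.4, 2.0]
opening: 0.0487
```

```bash
python3 look.py g8
python3 - <<'E'
from h import *
for n in ["box_tail_handle","buffer"]:
  for c in C: print(n,c,[(np.round(d["at"],1).tolist(),round(d["confidence"],2)) for d in nets.pinpoint(c,n)[:2]])
a=cv2.imread("pics/g8.png")[:500,:400]
cv2.imwrite("pics/g8b.png",cv2.resize(viewer.get_image("scene")[180:300,260:370],None,fx=5,fy=5,interpolation=cv2.INTER_CUBIC))
E
```

```text
box_lead_handle scene [([299.1, 272.2], 0.89)]
box_lead_handle top [([312.4, 89.9], 0.83)]
    [0.8558 0.0614 0.0741]
[0.6343 0.0433 0.0625] [2.1214 2.3147 0.0021] [-7.3292 -1.5644  1.1975] [ 0.0313  0.5452 -0.0644]
box_tail_handle scene [([320.8, 208.2], 0.64)]
box_tail_handle top []Traceback (most recent call last):
  File "<stdin>", line 3, in <module>
ValueError: it knows: antenna, box_lead_edge, box_lead_handle, box_tail_edge, box_tail_handle, carton, guidance_display, lane_deck, neighbour_box, parts_box, rack
```

Run:
```python
from h import *
cv2.imwrite("pics/g8b.png",cv2.convertScaleAbs(cv2.resize(viewer.get_image("scene")[185:315,250:370],None,fx=4.6,fy=4.6,interpolation=cv2.INTER_CUBIC),alpha=1.8))
o=readout.get_obs();print(o["tool_pos"],o["contact_force"])
```

```text
[0.6343378  0.04331083 0.06253081] [-6.80708017 -1.51758987  1.73899778]
```

View pics/g8b.png

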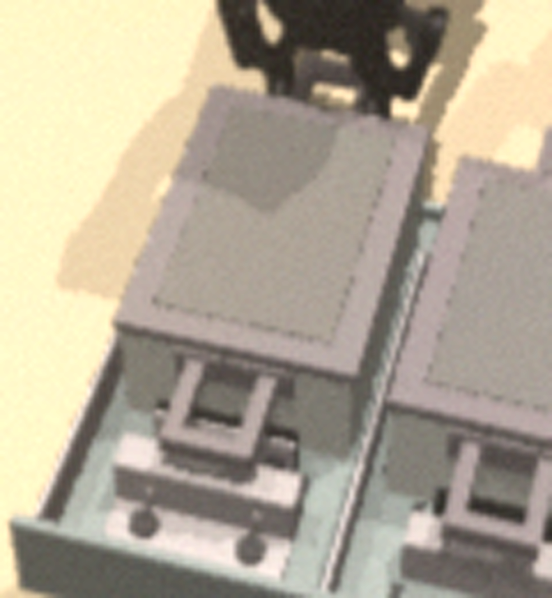

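The view shows the box in the lane with its lead handle over the stop block. Lid corners in the crop are (117,325), (360,375), (425,130), (212,90). I'll fit the lid pose from them.

```bash
cat > pnp.py <<'E'
from h import *
from scipy.optimize import least_squares
from scipy.spatial.transform import Rotation as Ro
def fit(uv):
    B=np.array([[.09,-.068,.085],[.09,.068,.085],[-.09,.068,.085],[-.09,-.068,.085]])
    # params x,y,z,yaw,pitch(nose up)
    def W(p,Q): return Ro.from_euler("ZY",[p[3],-p[4]]).apply(Q)+p[:3]
    f=lambda p:(np.array([proj("scene",X) for X in W(p,B)])-uv).ravel()
    s=least_squares(f,[.75,.05,.012,.085,0]); p=s.x
    R=lambda w:((w[0]-.640)*np.cos(.083)+(w[1]-.0445)*np.sin(.083), w[2])
    print("pose",p,"res",np.abs(s.fun).max()); print("rack x,z lead",R(W(p,np.array([[.09,0,0]]))[0]),"tail",R(W(p,np.array([[-.09,0,0]]))[0]))
E
python3 - <<'E'
from pnp import *
np.set_printoptions(precision=4,suppress=True)
fit(np.array([[117,325],[360,375],[425,130],[212,90]])/4.6+np.array([250,185])-.4)
E
```

```text
pose [ 0.7276  0.046  -0.0057  0.104  -0.0509] res 0.407419862226277
rack x,z lead (np.float64(0.1773190369648941), np.float64(-0.010288991023707516)) tail (np.float64(-0.0024081753491849048), np.float64(-0.0011282225361960848))
```

Run:
```python
from pnp import *
uv=np.array([[117,325],[360,375],[425,130],[212,90]])/4.6+np.array([250,185])-.4
ks=np.array([[.09,-.068,.085],[.09,.068,.085],[-.09,.068,.085],[-.09,-.068,.085]])
for pit in (0,-.02,-.04,-.06,-.08):
    W=lambda p,Q:Ro.from_euler("ZY",[p[2],-pit]).apply(Q)+np.r_[p[:2],.010+.09*np.sin(-pit)]
    f=lambda p:(np.array([proj("scene",X) for X in W(p,ks)])-uv).ravel()
    s=least_squares(f,[.75,.05,.085]);t=W(s.x,np.array([[-.09,0,0],[.09,0,0]]))
    r=(t[:,0]-.64)*.9966+(t[:,1]-.0445)*.083
    print(pit,np.round(s.x,4),"tail/lead rack x",np.round(r,4),"tail z",round(t[0,2],4),"rms",round(np.sqrt(np.mean(s.fun**2)),2))
```

```text
0 [0.7446 0.0513 0.1092] tail/lead rack x [0.0149 0.1948] tail z 0.01 rms 0.61
-0.02 [0.7442 0.0516 0.1075] tail/lead rack x [0.0145 0.1944] tail z 0.0136 rms 0.48
-0.04 [0.7437 0.0519 0.1057] tail/lead rack x [0.0141 0.1939] tail z 0.0172 rms 0.59
-0.06 [0.7432 0.0522 0.1038] tail/lead rack x [0.0137 0.1934] tail z 0.0208 rms 0.83
-0.08 [0.7428 0.0524 0.1019] tail/lead rack x [0.0134 0.1928] tail z 0.0244 rms 1.12
```

The tail edge is about 14 mm behind the lip's front face and already below the lip top, so I keep lowering.

Emit:
{"name": "step_arm", "arguments": {"moves": [[[0,0,-0.1,0],[0,0,-0.1,0],[0,0,-0.1,0],[0,0,0,0],[0,0,0,0]]]}}

```text
t: 17.17
tool_pos: [0.6344, 0.0433, 0.0595]
tool_rot: [2.121, 2.315, 0.002]
contact_force: [-6.8, -1.0, 2.4]
opening: 0.0489
```

Emit:
{"name": "step_arm", "arguments": {"moves": [[[0,0,-0.1,0],[0,0,-0.1,0],[0,0,-0.1,0],[0,0,0,0],[0,0,0,0]]]}}

```text
t: 17.58
tool_pos: [0.6344, 0.0433, 0.0566]
tool_rot: [2.121, 2.315, 0.002]
contact_force: [-7.6, -0.8, 1.6]
opening: 0.0487
```

Emit:
{"name": "step_arm", "arguments": {"moves": [[[0,0,-0.1,0],[0,0,-0.1,0],[0,0,0,0],[0,0,0,0],[0,0,0,0]]]}}

```text
t: 18.0
tool_pos: [0.6345, 0.0433, 0.0547]
tool_rot: [2.121, 2.315, 0.002]
contact_force: [-6.9, -0.2, 2.2]
opening: 0.049
```

Emit:
{"name": "step_arm", "arguments": {"moves": [[[0,0,-0.1,0],[0,0,0,0],[0,0,0,0],[0,0,0,0]]]}}

```text
t: 18.33
tool_pos: [0.6345, 0.0433, 0.0545]
tool_rot: [2.121, 2.315, 0.002]
contact_force: [-9.3, -0.9, 6.4]
opening: 0.0491
```

It has landed: Fz rose and z stopped at 54.5 mm, where 54.6 was expected. Now I press forward in half-millimetre steps.

Emit:
{"name": "step_arm", "arguments": {"moves": [[[0.05,0.005,0.05,0],[0.05,0.005,0,0],[0,0,0,0],[0,0,0,0],[0,0,0,0]]]}}

```text
t: 18.75
tool_pos: [0.6354, 0.0434, 0.0545]
tool_rot: [2.121, 2.315, 0.002]
contact_force: [-7.6, -0.2, 4.0]
opening: 0.0486
```

Emit:
{"name": "step_arm", "arguments": {"moves": [[[0.05,0.005,0,0],[0.05,0.005,0,0],[0,0,0,0],[0,0,0,0],[0,0,0,0]]]}}

```text
t: 19.17
tool_pos: [0.6364, 0.0435, 0.0545]
tool_rot: [2.121, 2.315, 0.002]
contact_force: [-8.2, -1.0, 3.2]
opening: 0.0489
```

Emit:
{"name": "step_arm", "arguments": {"moves": [[[0.05,0.005,0,0],[0.05,0.005,0,0],[0.05,0.005,0,0],[0.05,0.005,0,0],[0,0,0,0],[0,0,0,0]]]}}

```text
t: 19.67
tool_pos: [0.6384, 0.0437, 0.0545]
tool_rot: [2.121, 2.315, 0.002]
contact_force: [-8.4, -0.2, 3.3]
opening: 0.0487
```

Emit:
{"name": "step_arm", "arguments": {"moves": [[[0.05,0.005,0,0],[0.05,0.005,0,0],[0,0,0,0],[0,0,0,0]]]}}

```text
t: 20.0
tool_pos: [0.6395, 0.0438, 0.0545]
tool_rot: [2.121, 2.315, 0.002]
contact_force: [-8.9, -0.6, 3.6]
opening: 0.0491
```

Emit:
{"name": "step_arm", "arguments": {"moves": [[[0.05,0.005,0,0],[0.05,0.005,0,0],[0,0,0,0],[0,0,0,0]]]}}

```text
t: 20.33
tool_pos: [0.6404, 0.0439, 0.0545]
tool_rot: [2.121, 2.315, 0.002]
contact_force: [-7.9, 0.2, 3.4]
opening: 0.0487
```

Emit:
{"name": "step_arm", "arguments": {"moves": [[[0.05,0.005,0,0],[0.05,0.005,0,0],[0.05,0.005,0,0],[0,0,0,0],[0,0,0,0],[0,0,0,0]]]}}

```text
t: 20.83
tool_pos: [0.6419, 0.044, 0.0545]
tool_rot: [2.121, 2.315, 0.002]
contact_force: [-8.3, -0.8, 3.7]
opening: 0.0489
```

Emit:
{"name": "step_arm", "arguments": {"moves": [[[0.05,0.005,0,0],[0.05,0.005,0,0],[0.05,0.005,0,0],[0,0,0,0],[0,0,0,0],[0,0,0,0]]]}}

```text
t: 21.33
tool_pos: [0.6431, 0.0441, 0.0545]
tool_rot: [2.122, 2.315, 0.001]
contact_force: [-10.4, -1.8, 4.1]
opening: 0.0489
```

Emit:
{"name": "step_arm", "arguments": {"moves": [[[0.05,0.005,0,0],[0,0,0,0],[0,0,0,0],[0,0,0,0]]]}}

```text
t: 21.67
tool_pos: [0.6432, 0.0442, 0.0545]
tool_rot: [2.122, 2.316, -0.0]
contact_force: [-11.2, -0.8, 5.7]
opening: 0.049
```

Emit:
{"name": "step_arm", "arguments": {"moves": [[[0.05,0.005,0,0],[0,0,0,0],[0,0,0,0],[0,0,0,0]]]}}

```text
t: 22.0
tool_pos: [0.6433, 0.0442, 0.0545]
tool_rot: [-2.123, -2.316, 0.001]
contact_force: [-12.1, -1.4, 6.8]
opening: 0.0486
```

Emit:
{"name": "step_arm", "arguments": {"moves": [[[0.05,0.005,0,0],[0,0,0,0],[0,0,0,0],[0,0,0,0]]]}}

```text
t: 22.33
tool_pos: [0.6433, 0.0442, 0.0545]
tool_rot: [-2.122, -2.315, 0.003]
contact_force: [-14.3, -1.8, 7.5]
opening: 0.0489
```

Emit:
{"name": "step_arm", "arguments": {"moves": [[[0.05,0.005,0.05,0],[0,0,0.05,0],[0,0,0,0],[0,0,0,0],[0,0,0,0]]]}}

```text
t: 22.75
tool_pos: [0.6437, 0.0444, 0.0546]
tool_rot: [-2.122, -2.315, 0.003]
contact_force: [-11.7, -0.5, 3.6]
opening: 0.049
```

Emit:
{"name": "step_arm", "arguments": {"moves": [[[0.05,0.005,0.03,0],[0.05,0.005,0.02,0],[0,0,0,0],[0,0,0,0],[0,0,0,0]]]}}

```text
t: 23.17
tool_pos: [0.644, 0.0445, 0.0546]
tool_rot: [-2.121, -2.314, 0.004]
contact_force: [-13.5, -1.0, 3.7]
opening: 0.0491
```

Emit:
{"name": "step_arm", "arguments": {"moves": [[[0.05,0.005,0.03,0],[0.05,0.005,0.02,0],[0,0,0,0],[0,0,0,0],[0,0,0,0]]]}}

```text
t: 23.58
tool_pos: [0.6443, 0.0446, 0.0547]
tool_rot: [-2.12, -2.313, 0.006]
contact_force: [-15.7, -0.7, 3.3]
opening: 0.0487
```

Emit:
{"name": "step_arm", "arguments": {"moves": [[[0,0,0,0],[0,0,0,0],[0,0,0,0],[0,0,0,0]]]}}

```text
t: 23.92
tool_pos: [0.6443, 0.0446, 0.0547]
tool_rot: [-2.12, -2.313, 0.006]
contact_force: [-15.1, -0.9, 2.4]
opening: 0.0489
```

Run:
```python
from h import *
np.set_printoptions(precision=4,suppress=True)
I={c:viewer.get_image(c) for c in C}
r={c:nets.pinpoint(c,"box_lead_handle") for c in C}
print(tri(r["scene"][0]["at"],r["top"][0]["at"]))
o=readout.get_obs();print(o["t"],o["tool_pos"],o["contact_force"])
a=I["scene"][185:315,250:370]
cv2.imwrite("pics/g9.png",cv2.convertScaleAbs(cv2.resize(a,None,fx=4.6,fy=4.6,interpolation=cv2.INTER_CUBIC),alpha=1.8))
```

```text
[0.8658 0.061  0.0761]
24.1167 [0.6443 0.0446 0.0547] [-15.7146  -0.2708   3.7669]
```

View pics/g9.png

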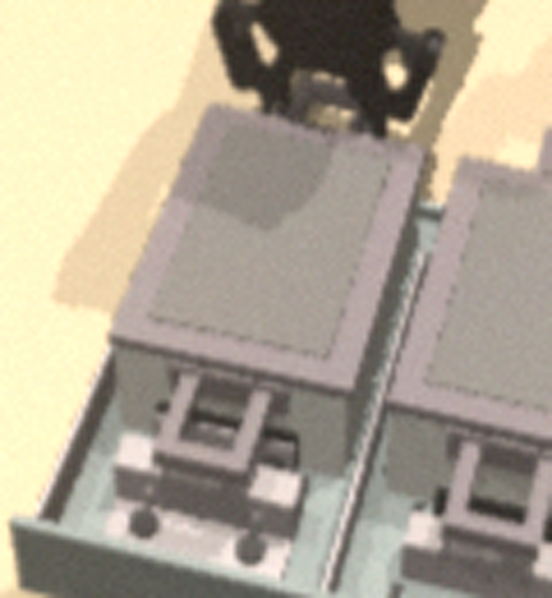

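The box lies flat in the lane against the stop, placed much like the neighbour (front lid edge from (112,335) to (350,388), stop block just under the handle). I release it and withdraw upward.

Emit:
{"name": "step_arm", "arguments": {"moves": [[[0,0,0,0],[0,0,0,0],[0,0,0,0],[0,0,0,0],[0,0,0,0],[0,0,0,0]]], "grip": 0}}

```text
t: 24.62
tool_pos: [0.6472, 0.0447, 0.055]
tool_rot: [2.122, 2.315, 0.001]
contact_force: [0.5, 0.8, 0.5]
opening: 0.0853
```

Emit:
{"name": "step_arm", "arguments": {"moves": [[[0,0,0.5,0],[0,0,1.0,0],[0,0,2.0,0],[0,0,3.0,0],[0,0,3.0,0],[0,0,3.0,0],[-3,0,2.0,0],[-4,0,0,0],[-4,0,0,0],[-4,0,0,0]]]}}

```text
t: 25.45
tool_pos: [0.4956, 0.0447, 0.201]
tool_rot: [2.121, 2.315, 0.002]
contact_force: [0.3, 0.2, 0.9]
opening: 0.0853
```

Emit:
{"name": "step_arm", "arguments": {"moves": [[[-4,0,0,0],[-4,0,0,0],[0,0,0,0],[0,0,0,0],[0,0,0,0]]]}}

```text
t: 25.87
tool_pos: [0.4173, 0.0447, 0.2009]
tool_rot: [2.121, 2.314, 0.003]
contact_force: [-0.3, -0.8, 0.0]
opening: 0.0854
```

```bash
python3 look.py g10
```

```text
box_lead_handle scene [([297.5, 277.0], 0.7)]
box_lead_handle top [([313.5, 84.2], 0.56), ([165.9, 247.8], 0.31)]
    [0.8707 0.061  0.0744]
[0.4177 0.0446 0.1999] [-2.1225 -2.3159  0.0002] [ 0.0972  0.2614 -0.7918] [ 0.0312 -0.0096 -0.0484]
```

View pics/g10.png

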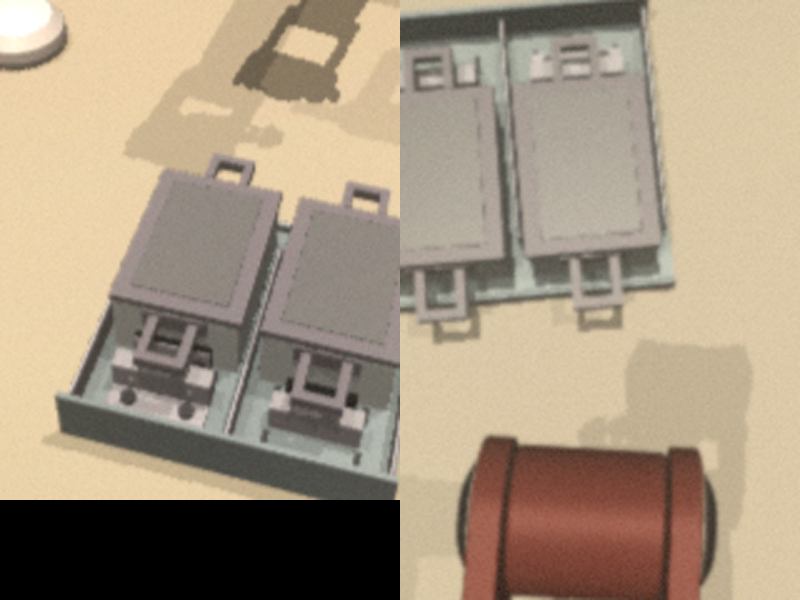

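The box sits flat and square in the lane: lid (512..660, 75..255) in the top crop, parallel to the neighbour, behind the lip and against the stop. I'm handing it in.

```bash
python3 -c "
from station import ctrl; print(ctrl.finish_job())"
```

```text
the job is handed in; nothing more can be done
None
```

I put the parts box away in the free lane and handed the job in at about 26 s of the 72 s allowed. The hand-in reports no verdict, so I don't know the judged result.

**What I did:**
1. I lifted the leading end by its handle and rested it on the lip with the tail still on the counter.
2. I regripped at the tail handle and slid the box nearly level over the lip.
3. I lowered the tail behind the lip and pressed the box onto the sprung stop.
4. I let go and withdrew straight up.

**Last checks:**
- **Position:** the final pictures show the box flat and in line with the lane. It is wholly behind the lip, with its leading end at the stop. The neighbouring box looked unmoved; I didn't check the display, carton and antenna again.
- **Stop compression:** I estimate about 1.5 mm at full press. This comes from about 15.5 N of push less about 8 N of sliding friction, and from 1.8 mm of travel after contact. The stop's own value could not be read. That it is still slightly pressed after release is inferred from the friction holding the box, not measured.

**Disagreements:**
- **Network points:** the networks' positions for the leading handle were up to about 10 mm short of what the arm's position implied.
- **Lid fit:** a free fit of the lid from one view gave a height about 20 mm too low. I used a fit with the height fixed instead.

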